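# Mesh a splined drive yoke onto a gearbox shaft and lock it

## Robot

A 7-joint arm with a two-finger parallel gripper is mounted at the origin on the work surface. World frame = base frame: x ahead of the robot, y to its left, z up, the work surface at z = 0. Lengths are in m, angles in rad, forces in N, time in s.
With the tool pointing down it reaches from about 0.4 to 0.9 m from the base axis. Payload 5.5 kg.
Tool frame: the origin (TCP) lies midway between the tips of the shut fingers; the grasp point (between the pads) lies 19 mm behind it; z points along the fingers, y is the line along which they close (so a half turn about z gives the same grasp; the last joint's range is limited). The gripper opens to 92 mm and grips with 3 to 60 N. Pads are 19 mm wide; open, the fingers measure 130 mm over their backs; the gripper's body (75 mm by 190 mm) begins 47 mm behind the grasp point.
Start: joints at [-1.086, 0.501, -0.427, 1.55, 0.221, 1.138, -0.21], TCP at [0.143, 0.634, 0.227] pointing down, gripper open.
Joint ranges: [-2.88, 2.88], [-0.31, 2.03], [-1.54, 1.56], [0.2, 2.42], [-1.41, 4.55], [0.19, 2.02], [-2.57, 2.57]. Speed limits (rad/s): [2.57, 2.57, 3.14, 3.14, 3.14, 3.14, 3.14].

## Interface

Orientations are given as a unit quaternion [w, x, y, z].
In Python, from cell import env, effector, solve_ik, cams, ticket gives the robot as it stands. Calls block until the motion is done:
- env.move_pose(position, orientation): joint-space move of the TCP to a pose.
- env.servo_line(position, ori=None, rate=0.15): straight line of the TCP; ori=None keeps the orientation; rate is the mean speed in m/s.
- env.move_joints(angles): joint-space move.
- effector.ungrasp() and effector.close_gripper(): open the fingers fully, or close them until they stop; the grip force is fixed at half the most.
- env.pause(seconds).
- solve_ik(position, orientation): joint angles nearest the present ones, or None.
- cams.grab_frame(name): name is "scene" or "side" or "wrist"; returns a dict with "color" (480x640x3 uint8, red, green, blue), "mtx" (3x3 intrinsics, pixels), "R" (3x3) and "t" (3): a world point X has camera coordinates R X + t; the wrist camera has in their place "tool_from_camera" (4x4, takes a point from camera to tool coordinates, whose origin is the TCP and whose axes are the flange's). Camera axes: x right, y down, z forward; pixel columns grow to the right and rows downward; lengths in m; the calibration is good to about 2 mm. A picture is of the moment at which its call begins: read the wrist's pose just before it. There is no depth.
A pose or a line that the arm cannot do raises env.IKError and nothing moves.
- ticket.finish_job(): hands the job in; it is judged then, once.
Readings, each from a call of its own:
- env.current_t(): time.
- env.current_qpos(): joint angles.
- env.current_dq(): joint speeds.
- env.current_effort(): joint torques, N m.
- env.current_ee_pos(): TCP position.
- env.current_ee_rot(): TCP orientation.
- env.current_contact_force(): force on the tool from outside, world axes, zero at the start.
- env.current_torque(): the same for the moment, N m.
- env.current_width(): finger opening in m.
- env.current_gripper_force(): force on a finger pad.
Only numpy, scipy, OpenCV 4.12 (cv2) and the standard library are available. Lean on these libraries where they do the work, as an engineer would, in place of code of your own. Each camera call takes 0.05 s, during which the arm holds its last target. There are 200 camera calls.

## Task

Fit the yellow drive yoke onto the splined shaft of the blue gearbox: press lightly and rock it round until the teeth mesh, then slide it fully home on its seat without forcing the teeth (never more than about 60 N between them). Then let go and push the red locking fork all the way in over the yoke's foot flange, leaving the other things on the bench alone.

Things in the scene. Friction and masses are not known exactly. Their poses are not given: they have to be found in the camera images.
- yoke: Yellow steel drive yoke, about 0.6 kg, loose, standing on its foot flange (64 mm diameter, 6 mm high). Origin: centre of its underside; z up along the bore. Hub 51 mm diameter up to 36 mm; two ears above it up to 75 mm. In the through bore six steel teeth, 5 mm wide, around a clear 29 mm circle, one pointing along the yoke's +x, then every 60 degrees; grooves between reach 40 mm diameter.
- yoke_ears (a point): Where to grip the yoke: on its axis, midway between the ears, 58 mm above the underside; axes as the yoke's. The ears' flat outer faces lie 27 mm either side along the yoke's x (54 mm across); each ear is 34 mm wide along y and 10 mm thick.
- gearbox: Blue gearbox fixed to the bench, about 250 x 170 mm and 66 mm high. Origin: on the bench, straight below the vertical splined shaft. Its x points from the shaft away from the locking fork's tab.
- seat (a point): On the shaft's axis, on the flat round steel seat, 80 mm above the bench, on which the yoke's underside must finally rest; axes as the gearbox's.
- shaft_top (a point): Centre of the fixed-height shaft's top, 40 mm above the seat. Six teeth 7.5 mm wide, 36 mm diameter, reach 30 mm above the seat; above is a plain nose, 26 mm tapering to 14 mm, that centres the bore. The teeth's angle is not reported (repeats every 60 degrees); the shaft turns only above 0.35 N m. The bore rests on the tooth tops until turned within about 0.09 rad of a match.
- fork (a joint): Travel of the red locking fork, m: 0 to 0.004 at the start (open), 0.038 fully in. It slides flat along the gearbox's +x towards the shaft with about 3 N of friction and stays where it is left. Its plate lies 8.5 to 12.5 mm above the seat, and only passes over the foot flange when the yoke is home.
- fork_tab (a point): Middle of the outer face (away from the shaft) of the fork's upright red tab: 44 mm wide, 8 mm thick, from 12.5 to 44.5 mm above seat level. This point lies 28.5 mm above seat level and, fully open, 123 mm from the shaft axis on the gearbox's -x side. Push here towards the shaft.
- flange: Bystander: dark steel pipe flange with a plain hub, 68 mm diameter, 45 mm high, standing loose. Origin: centre of its underside.
- tin: Bystander: green can, 66 mm diameter, 100 mm high. Origin: centre of its underside.
- spanner: Bystander: steel spanner about 220 mm long, lying flat.
- bar: Bystander: loose steel round bar, 38 mm diameter, 60 mm high. Origin: centre of its underside.
- driver: Bystander: screwdriver with a red handle, about 220 mm long, lying flat.
Not all that is in view belongs to the job. There is more than one size of the yoke; the one meant has the size given above.

How it is judged:
On the way:
1. the yoke is down on its seat, meshed with the shaft, with the fork still open (z of yoke in the frame of seat below 0.0025 m and horizontal distance between yoke and seat below 0.004 m and angle between yoke's own z axis and vertical below 0.08 rad and value of joint fork below 0.012 m), for 0.2 s.
At the end, for the whole second after the job is handed in: The yoke is meshed on the shaft with its underside within 2.5 mm of the seat, upright within 0.08 rad, within 4 mm of the shaft axis and at rest, and the fork is pushed in by at least 33 mm of its 38 mm (z of yoke in the frame of seat between -0.003 and 0.0025 m and horizontal distance between yoke and seat below 0.004 m and angle between yoke's own z axis and vertical below 0.08 rad and value of joint fork above 0.033 m and linear speed of yoke below 0.02 m/s); the robot touches nothing.
It fails at once if the yoke is pressed against the gearbox, shaft or fork with more than 60 N (contact force between yoke and gearbox above 60 N).
It fails at once if a bystander (flange, can, spanner, round bar or screwdriver) is moved by more than 30 mm (distance of any of flange, tin, spanner, bar, driver from where it was at the start of the episode above 0.03 m).
It also fails if it takes over 72 s, if anything falls off the work surface, if the arm or the gripper's body presses on something with over 40 N, if the wrist force passes 120 N, or if a joint passes its speed limit or range.

## Working session

There is one attempt and no reset: what is moved stays moved. The work goes in short steps, each a Python script; the robot and the scene stay as the last script left them, time stands still between calls to the robot, and variables do not carry over. Pictures are saved under pics/ and viewed, at most 10 in all, crops included, and the job is handed in when it is done.

```bash
mkdir -p pics; ls; python3 - <<'E'
from cell import env,cams
import cv2,numpy as np
for n in ["scene","side"]:
    f=cams.grab_frame(n); cv2.imwrite(f"pics/{n}0.png",f["color"][:,:,::-1]); print(n,f["mtx"].tolist(),np.round(f["R"],4).tolist(),f["t"])
f=cams.grab_frame("wrist"); print(f["mtx"].tolist(),f["tool_from_camera"]); print(env.current_ee_pos(),env.current_ee_rot(),env.current_t())
E
```

```text
pics
scene [[518.5193296775742, 0.0, 320.9517201586597], [0.0, 518.5193296775742, 249.5664659660715], [0.0, 0.0, 1.0]] [[-0.3596, 0.933, 0.0104], [0.7897, 0.3103, -0.5292], [-0.497, -0.1821, -0.8484]] [ 0.23959844 -0.36900651  1.74473913]
side [[495.0594896099895, 0.0, 318.6745125329337], [0.0, 495.0594896099895, 239.57643369553477], [0.0, 0.0, 1.0]] [[0.9671, -0.254, 0.0157], [-0.1424, -0.5912, -0.7938], [0.2109, 0.7655, -0.6079]] [-0.54094637  0.12733042  1.03531837]
[[430.18185424593065, 0.0, 321.26370225976325], [0.0, 430.18185424593065, 239.49779165418678], [0.0, 0.0, 1.0]] [[-6.49454045e-06 -9.56246416e-01 -2.92562458e-01  7.97509453e-02]
 [ 9.99998455e-01 -5.20505431e-04  1.67908394e-03  4.96285443e-04]
 [-1.75789834e-03 -2.92561995e-01  9.56244942e-01 -1.58891169e-01]
 [ 0.00000000e+00  0.00000000e+00  0.00000000e+00  1.00000000e+00]]
[0.14289154 0.63356852 0.2259114 ] [-1.21850311e-04  1.10643066e-01  9.93859936e-01 -7.24919772e-04] 0.15
```

View pics/scene0.png

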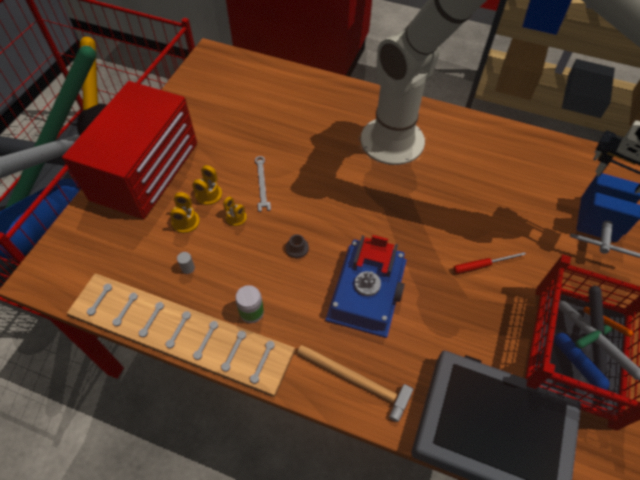

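View pics/side0.png

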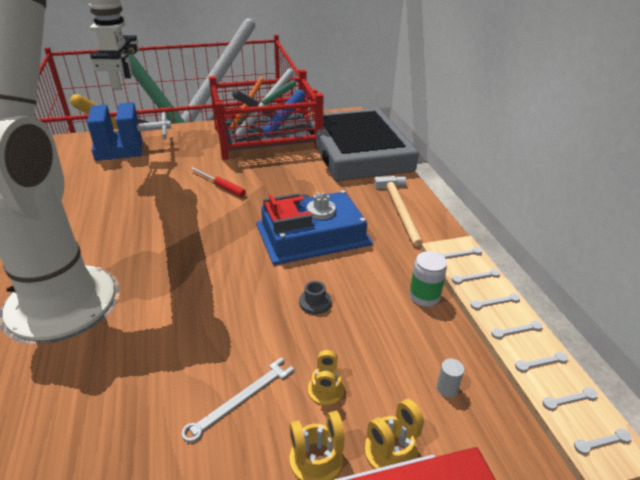

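Scene picture: three yellow yokes at (207,187), (184,214) and (235,212); the gearbox shaft at (368,281), with the red tab at (378,242) on the robot's side. In the side picture the yokes are at (317,450), (393,435) and (326,385), and the shaft at (321,200). I'll enlarge the yokes and triangulate them.

```bash
cat > h.py <<'E'
from cell import env,effector,solve_ik,cams,ticket
import cv2,numpy as np
from scipy.spatial.transform import Rotation as Ro
def q2R(q): return Ro.from_quat([q[1],q[2],q[3],q[0]]).as_matrix()
def R2q(R): x=Ro.from_matrix(R).as_quat(); return [x[3],x[0],x[1],x[2]]
def down(yaw):  # tool y (closing line) along world angle yaw, z down
    y=np.array([np.cos(yaw),np.sin(yaw),0]); z=np.array([0,0,-1.]); return R2q(np.c_[np.cross(y,z),y,z])
def grab(n):
    p=np.array(env.current_ee_pos());R=q2R(env.current_ee_rot()); f=cams.grab_frame(n)
    if n=="wrist":
        T=np.array(f["tool_from_camera"]); Rw=R@T[:3,:3]; c=R@T[:3,3]+p
        f["R"]=Rw.T; f["t"]=-Rw.T@c
    return f
def ray(f,u,v):
    d=f["R"].T@np.linalg.inv(f["mtx"])@[u,v,1]; return -f["R"].T@f["t"],d/np.linalg.norm(d)
def plane(f,uv,z):
    c,d=ray(f,*uv); return c+d*(z-c[2])/d[2]
def tri(*obs):
    A=np.zeros((3,3));b=np.zeros(3)
    for f,uv in obs:
        c,d=ray(f,*uv);M=np.eye(3)-np.outer(d,d);A+=M;b+=M@c
    X=np.linalg.solve(A,b); return X,[np.round(proj(f,X)-uv,1) for f,uv in obs]
def proj(f,X):
    c=f["R"]@X+f["t"]; p=f["mtx"]@c; return p[:2]/p[2]
def save(n,img,box=None,k=1):
    if box: u0,v0,u1,v1=box; img=img[v0:v1,u0:u1]
    cv2.imwrite(f"pics/{n}.png",cv2.resize(img,None,fx=k,fy=k,interpolation=cv2.INTER_CUBIC)[:,:,::-1])
E
python3 - <<'E'
from h import *
s=grab("scene");d=grab("side")
a=cv2.resize(s["color"][160:235,160:255],None,fx=6,fy=6,interpolation=2)
b=cv2.resize(d["color"][345:480,280:430],None,fx=4,fy=4,interpolation=2)
im=np.zeros((600,800,3),np.uint8)
a=cv2.resize(a,(400,316)); b=cv2.resize(b,(400,360)); im[:316,:400]=a; im[:360,400:]=b
save("yk",im)
g=cv2.resize(s["color"][225:340,320:410],None,fx=4,fy=4,interpolation=2)
g2=cv2.resize(d["color"][180:265,250:375],None,fx=3.2,fy=3.2,interpolation=2)
im=np.zeros((480,800,3),np.uint8); im[:460,:360]=g; im[:272,400:]=g2; save("gb",im)
for n,p,q in [("A",(207,197),(317,465)),("B",(184,224),(391,455)),("C",(235,217),(326,392))]:
    print(n,plane(s,p,0.003),plane(d,q,0.003))
print(tri((s,(368,281)),(d,(321,200))))
E
```

```text
A [ 0.44526026 -0.46329922  0.003     ] [ 0.43130169 -0.47724244  0.003     ]
B [ 0.5609166  -0.47960267  0.003     ] [ 0.54748492 -0.49009067  0.003     ]
C [ 0.48197709 -0.34931381  0.003     ] [ 0.47955479 -0.35396496  0.003     ]
(array([0.59241779, 0.10334175, 0.09500224]), [array([ 0.5, -0.5]), array([0.7, 0.4])])
```

View pics/yk.png

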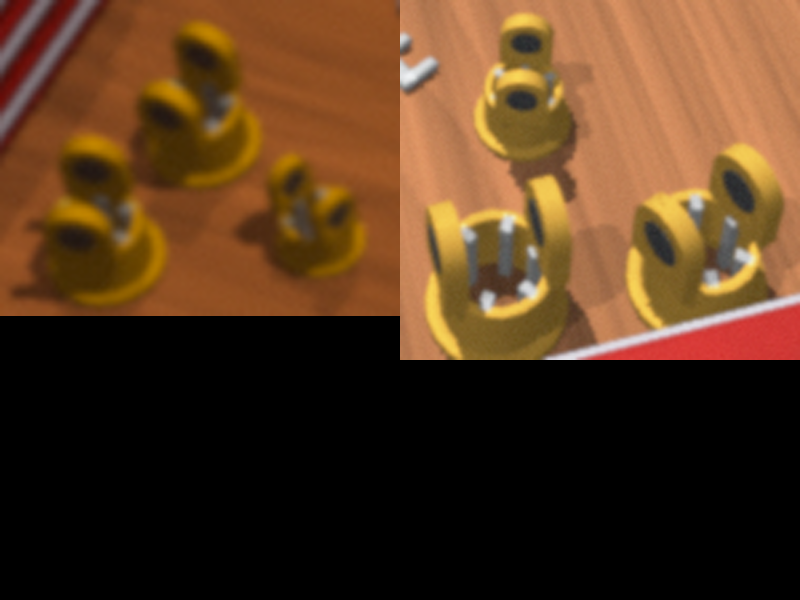

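View pics/gb.png

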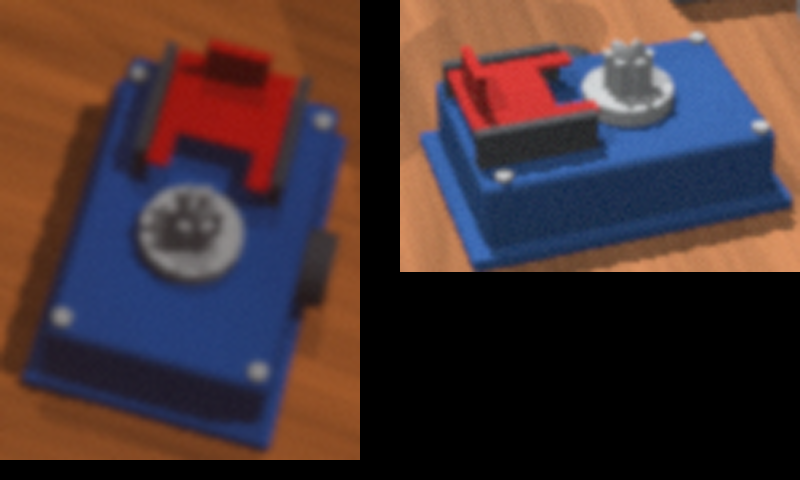

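A (207,187) and B (184,214) have flanges about 85 mm wide. C (235,212 in scene; 326,385 in side) measures about 65 mm, so C fits the 64 mm description, and the enlarged crop confirms it. The shaft is at about (0.592, 0.103), with the fork on the robot's side. Next I'll look closer at both with the wrist camera.

```bash
cat >> h.py <<'E'
def yaw_now():
    y=q2R(env.current_ee_rot())[:,1]; return np.arctan2(y[1],y[0])
E
python3 - <<'E'
from h import *
import pickle
print(yaw_now())
fr={}
def view(name,p,yaw):
    for k in (0,np.pi):
        try: env.move_pose(p,down(yaw+k)); break
        except env.IKError: print("ik",name,k)
    fr[name]=grab("wrist")
y0=yaw_now()
env.servo_line([0.143,0.634,0.30]) if False else None
view("g1",[0.56,0.10,0.32],y0); view("g2",[0.63,0.13,0.32],y0)
view("y1",[0.45,-0.35,0.22],y0); view("y2",[0.52,-0.37,0.22],y0)
pickle.dump(fr,open("fr.pkl","wb"))
save("g",np.hstack([cv2.resize(fr[k]["color"],(400,300),interpolation=3) for k in("g1","g2")]))
save("y",np.hstack([cv2.resize(fr[k]["color"],(400,300),interpolation=3) for k in("y1","y2")]))
for k,X in (("g1",[.592,.103,.12]),("g2",[.592,.103,.12]),("y1",[.481,-.352,.05]),("y2",[.481,-.352,.05])): print(k,proj(fr[k],X))
print(env.current_t(),np.round(env.current_qpos(),2))
E
```

```text
1.3490491246551988
g1 [329.78118637 240.88082619]
g2 [276.63941773 169.89830451]
y1 [324.00136917 249.73877769]
y2 [329.73790911 158.51969159]
5.5667 [ 0.43  0.46  0.19  1.61 -0.1   1.09  2.  ]
```

```bash
python3 - <<'E'
from h import *
import pickle
fr=pickle.load(open("fr.pkl","rb"))
c={"g1":(330,235),"g2":(277,170),"y1":(324,240),"y2":(330,158)}
t=[cv2.resize(fr[k]["color"][v-75:v+75,u-100:u+100],(400,300),interpolation=2) for k,(u,v) in c.items()]
save("quad",np.vstack([np.hstack(t[:2]),np.hstack(t[2:])]))
E
```

```text
(no output)
```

View pics/quad.png

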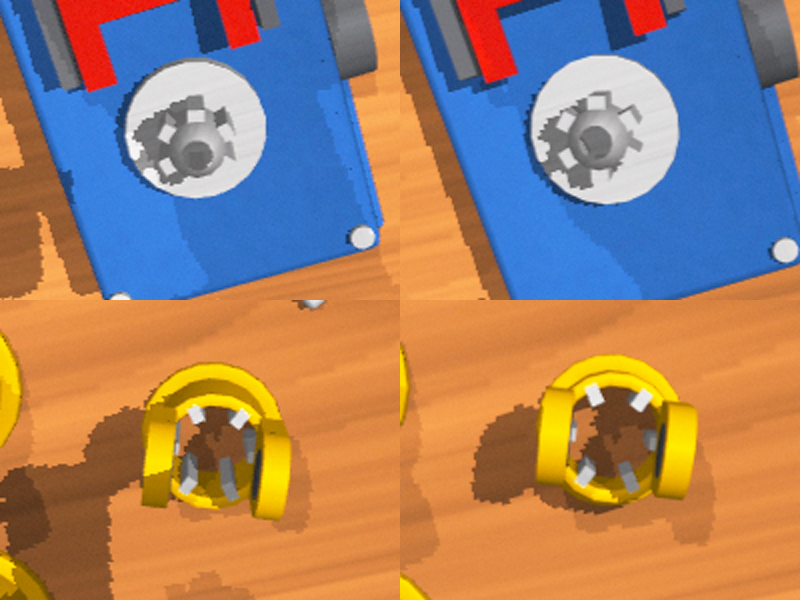

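Top tiles show the seat disc centred at about (327.5,224) in g1 and (279.5,160) in g2, with the white tooth tops visible. Bottom tiles show C's ear tops at (303,244)/(360.5,252.5) in y1 and (307.5,150.5)/(370,158) in y2. I'll triangulate from these.

```bash
python3 - <<'E'
from h import *
import pickle
fr=pickle.load(open("fr.pkl","rb"))
s=tri((fr["g1"],(327.5,224)),(fr["g2"],(279.5,160)));print("seat",s)
n=tri((fr["g1"],(329.5,236)),(fr["g2"],(275,165.5)));print("nose",n)
L=tri((fr["y1"],(303,244)),(fr["y2"],(307.5,150.5)))
R=tri((fr["y1"],(360.5,252.5)),(fr["y2"],(370,158)))
print(L,R); m=(L[0]+R[0])/2; d=R[0]-L[0]; print("yoke",m,np.linalg.norm(d),np.arctan2(d[1],d[0]))
C=(plane(fr["g1"],(327.5,224),.08)+plane(fr["g2"],(279.5,160),.08))/2; print("C",C)
# seat disc fit: bright gray pixels
for k in("g1","g2"):
    f=fr[k]; hsv=cv2.cvtColor(f["color"],cv2.COLOR_RGB2HSV); mk=((hsv[:,:,1]<50)&(hsv[:,:,2]>60)).astype(np.uint8)
    u,v=proj(f,C).astype(int); w=np.zeros_like(mk); cv2.circle(w,(u,v),50,1,-1); mk=cv2.morphologyEx(mk*w,cv2.MORPH_OPEN,np.ones((3,3)))
    cs=max(cv2.findContours(mk,0,1)[0],key=cv2.contourArea); e=cv2.fitEllipse(cv2.convexHull(cs)); print(k,e,plane(f,e[0],.08))
t=np.radians(np.arange(0,360,2)); 
for k in("g1","g2"):
    f=fr[k]; I=cv2.cvtColor(f["color"],cv2.COLOR_RGB2GRAY).astype(np.float32); a=0
    for r in(.0145,.0155,.0165,.0175):
        P=np.array([proj(f,C*[1,1,0]+[r*np.cos(x),r*np.sin(x),.11]) for x in t],np.float32)
        a=a+cv2.remap(I,P[:,:1],P[:,1:],1).ravel()/4
    h=(a*np.exp(-6j*t)).mean(); print(k,"tooth deg",np.degrees(-np.angle(h))/6,abs(h)); print(a[::2].astype(int).tolist())
# gearbox x: fork inner prongs / tab red centroid in scene
f=grab("scene");d=grab("side")
for k,f in(("s",f),("d",d)):
    h=cv2.cvtColor(f["color"],cv2.COLOR_RGB2HSV); m=(((h[:,:,0]<6)|(h[:,:,0]>174))&(h[:,:,1]>150)&(h[:,:,2]>70)).astype(np.uint8)
    u,v=proj(f,C).astype(int); w=np.zeros_like(m); cv2.circle(w,(u,v),60,1,-1); M=cv2.moments(m*w); print(k,plane(f,(M["m10"]/M["m00"],M["m01"]/M["m00"]),.098))
E
```

```text
seat (array([0.5885564 , 0.10227089, 0.07531743]), [array([-0.2,  0.1]), array([ 0.2, -0.1])])
nose (array([0.58795565, 0.10312366, 0.11976759]), [array([-0.6,  0.4]), array([ 0.6, -0.5])])
(array([ 0.47114715, -0.36683534,  0.05478518]), [array([0., 0.]), array([-0.1, -0. ])]) (array([ 0.48549616, -0.32368013,  0.06230539]), [array([0.4, 0. ]), array([-0.5, -0. ])])
yoke [ 0.47832166 -0.34525773  0.05854528] 0.04609577087597891 1.249798015673508
C [0.58772685 0.10264081 0.08      ]
g1 ((327.27362060546875, 223.57725524902344), (69.58500671386719, 70.23124694824219), 60.34935760498047) [0.5867728  0.10253709 0.08      ]
g2 ((278.99395751953125, 159.0964813232422), (73.49951171875, 74.77408599853516), 146.35842895507812) [0.5873303  0.10237165 0.08      ]
g1 tooth deg -12.9220247898487 20.021093288181962
[215, 220, 215, 211, 215, 219, 220, 220, 220, 219, 218, 219, 219, 219, 212, 166, 160, 167, 178, 183, 186, 188, 205, 220, 215, 215, 211, 212, 209, 205, 149, 101, 99, 100, 108, 128, 154, 157, 157, 181, 197, 199, 195, 196, 199, 204, 150, 106, 100, 101, 100, 103, 135, 138, 152, 195, 212, 211, 209, 212, 212, 197, 132, 107, 104, 103, 102, 100, 101, 117, 209, 217, 218, 216, 216, 215, 184, 124, 112, 110, 111, 130, 191, 216, 214, 211, 208, 208, 210, 212]
g2 tooth deg -12.215663854684697 17.037135051495447
[191, 165, 172, 170, 187, 208, 202, 203, 214, 219, 219, 219, 219, 219, 217, 167, 148, 147, 157, 193, 209, 210, 211, 219, 217, 210, 207, 207, 206, 210, 180, 143, 189, 195, 196, 197, 196, 167, 144, 172, 204, 204, 203, 204, 209, 215, 187, 139, 130, 118, 151, 137, 135, 153, 152, 206, 216, 216, 217, 217, 218, 200, 131, 114, 113, 114, 116, 115, 113, 154, 214, 216, 216, 214, 214, 213, 160, 115, 113, 114, 113, 114, 116, 150, 213, 218, 216, 216, 218, 215]
s [0.5043728  0.09506684 0.098     ]
d [0.49640351 0.09100241 0.098     ]
```

```bash
python3 - <<'E'
from h import *
import pickle
from scipy.optimize import minimize
fr=pickle.load(open("fr.pkl","rb"))
a=np.linspace(0,2*np.pi,40)
def cyl(r,z0,z1): return np.array([[r*np.cos(t),r*np.sin(t),z] for t in a for z in(z0,z1)])
def ear(s): return np.array([[s*x,17*np.cos(t)*1e-3,.058+.017*np.sin(t)] for t in a for x in(.017,.027)]+[[s*x,y,.036] for x in(.017,.027) for y in(-.017,.017)])
parts=[cyl(.032,0,.006),cyl(.0255,0,.036),ear(1),ear(-1)]
ms={}
for k in("y1","y2"):
    h=cv2.cvtColor(fr[k]["color"],cv2.COLOR_RGB2HSV); m=((h[:,:,0]>19)&(h[:,:,0]<35)&(h[:,:,1]>180)).astype(np.uint8)
    n,l,st,_=cv2.connectedComponentsWithStats(m); u,v=proj(fr[k],np.array([.478,-.345,.04]))
    b=min((i for i in range(1,n) if st[i,4]>800),key=lambda i:np.hypot(st[i,0]+st[i,2]/2-u,st[i,1]+st[i,3]/2-v))
    o=np.zeros_like(m); cs,_=cv2.findContours((l==b).astype(np.uint8),0,1); cv2.drawContours(o,cs,-1,1,-1); ms[k]=o; print(k,st[b])
def cost(p,mm=True):
    c=0
    for k,m in ms.items():
        o=np.zeros((480*4,640*4),np.uint8); Rz=Ro.from_euler("z",p[2]).as_matrix()
        for q in parts:
            P=np.array([proj(fr[k],Rz@x+[p[0]*1,p[1],0]) for x in q]); H=cv2.convexHull(((P+.5)*4).astype(np.float32)).astype(np.int32); cv2.fillConvexPoly(o,H,1)
        o=cv2.resize(o.astype(np.float32),(640,480),interpolation=3); c+=np.abs(o-m).sum()
    return c
p0=np.array([.478,-.346,1.25]); S=np.array([.003,.003,.06])
r=minimize(lambda z:cost(p0+z*S),[0,0,0],method="Nelder-Mead",options=dict(initial_simplex=[[0,0,0],[1,0,0],[0,1,0],[0,0,1]],maxfev=90)); p=p0+r.x*S
print(p,np.degrees(p[2]),cost(p0),r.fun,sum(m.sum() for m in ms.values()))
E
```

```text
y1 [ 295  196   75   79 3240]
y2 [ 298  110   81   76 3018]
[ 0.47896159 -0.34618355  1.24052211] 71.07668104830563 478.4375 275.25 9618
```

The silhouette fits to about 3%, which also confirms the size. Now the grasp.

```bash
python3 - <<'E'
from h import *
x,y,w=.4790,-.3462,1.2405
effector.ungrasp()
env.move_pose([x,y,.16],down(w)); print(env.current_contact_force())
env.servo_line([x,y,.08],rate=.1); print(env.current_contact_force())
env.servo_line([x,y,.043],rate=.05); print(env.current_contact_force(),env.current_ee_pos(),env.current_width())
effector.close_gripper(); print(env.current_width(),env.current_gripper_force(),env.current_contact_force())
env.servo_line([x,y,.06],rate=.05); env.servo_line([x,y,.22],rate=.15); env.pause(.2)
print(env.current_contact_force(),env.current_torque(),env.current_width(),env.current_ee_pos(),env.current_t())
f=grab("wrist"); s=grab("side"); save("held",np.hstack([f["color"],s["color"]]),None,.62)
E
```

```text
[-0.09604611 -0.58972571  0.11008229]
[-0.22282961 -0.31613393  0.05589244]
[ 0.24762413 -0.61776971  0.48459999] [ 0.47915757 -0.34632751  0.04311871] 0.09172929284103085
0.05374138180024367 29.990196164719123 [-0.27765488 -0.83264784  1.08413824]
[ 0.67085841 -0.60441658 -6.150944  ] [-0.04934697 -0.01086333 -0.00437179] 0.05379957698001183 [ 0.47855005 -0.34589937  0.2190213 ] 10.725
```

View pics/held.png

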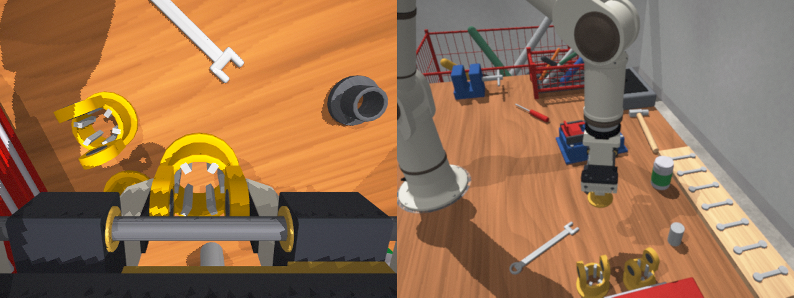

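The yoke is held upright between the ears (width 53.7 mm). Next: carry it to the shaft, come down in small steps with force checks, and rock it if it rests on the teeth.

```bash
cat >> h.py <<'E'
SX,SY=.5875,.1026
def F(): return np.array(env.current_contact_force())
E
python3 - <<'E'
from h import *
w=np.radians(81.2)
env.move_pose([SX,SY,.22],down(w)); env.pause(.2)
print(env.current_ee_pos(),F(),np.degrees(yaw_now()))
env.servo_line([SX,SY,.170],rate=.1); env.pause(.2); F0=F(); print("F0",F0)
f=grab("side"); save("above",f["color"],(240,100,400,260),3)
z=.170
while z>.145:
    z-=.002; env.servo_line([SX,SY,z],rate=.03); env.pause(.1); d=F()-F0; p=env.current_ee_pos()
    print(round(z,3),np.round(p,4),np.round(d,1))
    if d[2]>8 or np.hypot(*d[:2])>10: break
print(env.current_torque(),env.current_t())
E
```

```text
[0.58774155 0.10106179 0.22001637] [ 0.05641761  0.27532254 -5.01021568] 81.06525378485277
F0 [-0.15198514  0.14895451 -5.82100574]
0.168 [0.5875 0.1026 0.168 ] [-0.4  0.1  0. ]
0.166 [0.5875 0.1026 0.1659] [ 0.8 -1.   0.1]
0.164 [0.5875 0.1026 0.1639] [-0.7 -0.5 -0.7]
0.162 [0.5875 0.1026 0.162 ] [ 0.1 -0.9  1.2]
0.16 [0.5875 0.1026 0.16  ] [-0.1 -0.4  0.1]
0.158 [0.5875 0.1026 0.158 ] [0.5 0.4 0.5]
0.156 [0.5875 0.1026 0.156 ] [-0.4  0.2  0.4]
0.154 [0.5875 0.1026 0.154 ] [ 0.3  0.5 -0.2]
0.152 [0.5875 0.1025 0.1519] [-0.2 -0.  -0.4]
0.15 [0.5876 0.1024 0.1499] [ 1.2 -1.3 -0.4]
0.148 [0.5876 0.1024 0.1479] [ 1.7 -1.2 -0.6]
0.146 [0.5876 0.1024 0.1459] [ 1.3 -1.9 -0.8]
0.144 [0.5876 0.1024 0.144 ] [ 1.4 -1.9  0.1]
[-0.51567315 -0.47231328 -0.01668866] 18.1667
```

View pics/above.png

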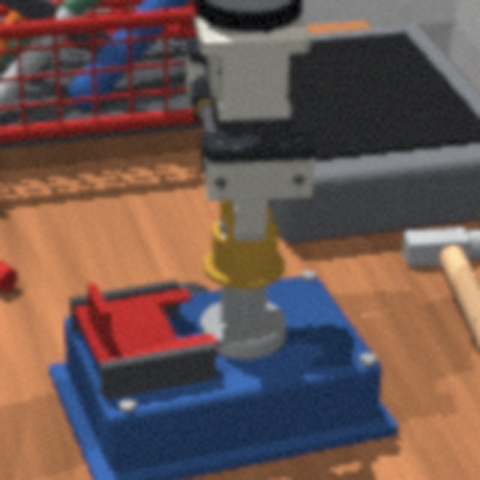

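The picture shows the yoke hanging right above the shaft. The descent then went 9 mm past tooth-top height with only about 2 N, so the teeth meshed at the measured angle. Continuing down to the seat.

```bash
python3 - <<'E'
from h import *
F0=np.array([-.15,.15,-5.82]); z=.144
while z>.118:
    z-=.002 if z>.127 else .0007; env.servo_line([SX,SY,z],rate=.04); env.pause(.08); d=F()-F0
    if z<.127: print(round(z,4),np.round(env.current_ee_pos(),4),np.round(d,1))
    if d[2]>8 or np.hypot(*d[:2])>14: break
print(z,d,env.current_torque(),env.current_width(),env.current_t())
E
```

```text
0.126 [0.5876 0.1024 0.1257] [ 2. -5.  2.]
0.1253 [0.5876 0.1024 0.1252] [ 1.5 -4.9  1.9]
0.1246 [0.5876 0.1024 0.1245] [ 2.1 -5.7  2.8]
0.1239 [0.5876 0.1024 0.1238] [ 2.1 -5.2  3.1]
0.1232 [0.5877 0.1024 0.1232] [ 3.3 -4.8  3.5]
0.1225 [0.5877 0.1024 0.1232] [ 1.  -5.4  7.7]
0.1218 [0.5878 0.1023 0.1231] [-1.3 -5.9 12.6]
0.12179999999999994 [-1.33979447 -5.93141497 12.60005078] [-1.28440409  0.40193722  0.01937732] 0.054007222774270856 23.1667
```

Seated: the height stopped at 0.1232 against 0.123 expected, with 12.6 N. Release, verify, and move behind the fork tab.

```bash
python3 - <<'E'
from h import *
effector.ungrasp(); print(env.current_width(),F())
env.servo_line([SX,SY,.24],rate=.12)
g=np.radians(6.5); gx=np.array([np.cos(g),np.sin(g)])
effector.close_gripper()
p=np.array([SX,SY])-.165*gx
q=yaw=g+np.pi/2
env.move_pose([*p,.22],down(yaw)); print(env.current_ee_pos(),env.current_width())
f=grab("wrist");s=grab("side"); save("chk",np.hstack([f["color"][:,80:560],s["color"][80:320,200:440].repeat(2,0).repeat(2,1)]),None,.83)
print(env.current_t(),[proj(f,np.array([*(np.array([SX,SY])-r*gx),z])) for r,z in((.121,.1245),(0,.12))])
E
```

```text
0.09186014985573536 [0.75287073 0.58876003 0.42267149]
[0.42441587 0.08407453 0.22073897] 0.00035422078514175037
27.3333 [array([319.5626182 , 304.48020621]), array([319.83393846, 450.0025428 ])]
```

View pics/chk.png

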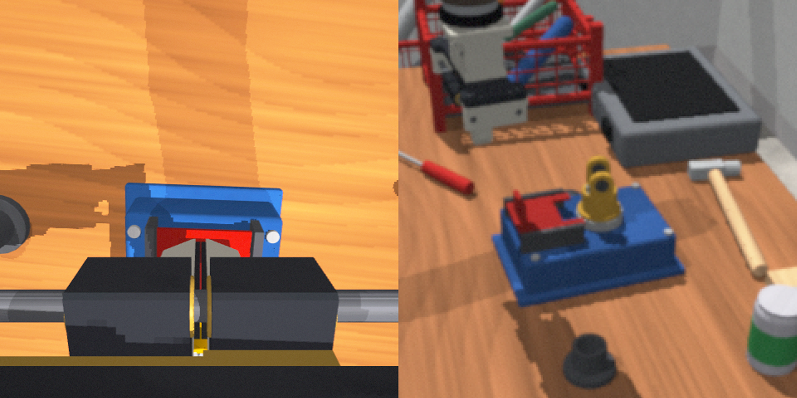

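The yoke sits upright on the seat (side view, near (603,210)), the fork is still open, and the gripper lines up with the tab in the wrist view (red plate near (205,238)). Now the push.

```bash
python3 - <<'E'
from h import *
g=np.radians(5); gx=np.array([np.cos(g),np.sin(g)]); S=np.array([SX,SY]); o=down(g+np.pi/2)
P=lambda r,z:[*(S-r*gx),z]
env.servo_line(P(.165,.22),o); env.servo_line(P(.165,.106),rate=.1); env.pause(.2); F0=F(); print(F0)
r=.165
while r>.085:
    r-=.003 if r>.106 else .0015; env.servo_line(P(r,.106),rate=.05); d=F()-F0; a=-d[:2]@gx
    print(round(r,4),np.round((S-np.array(env.current_ee_pos())[:2])@gx,4),round(a,1),np.round(d,1))
    if a>14 or abs(d[2])>15: break
print(env.current_t())
f=grab("scene"); save("push",f["color"],(310,215,420,345),4.5)
E
```

```text
[ 0.70159732  0.4506617  -0.336614  ]
0.162 0.1616 1.4 [-1.3 -1.4  0.3]
0.159 0.1588 0.6 [-0.5 -0.9 -0.1]
0.156 0.1558 0.3 [-0.2 -0.2  0.5]
0.153 0.1528 1.1 [-1.1 -0.   0.3]
0.15 0.1498 1.5 [-1.4 -1.5  0.5]
0.147 0.1468 0.6 [-0.5 -1.1  0.4]
0.144 0.1438 -0.7 [0.7 0.2 0.4]
0.141 0.1408 0.8 [-0.8 -0.3  0.4]
0.138 0.1377 0.7 [-0.7  0.1  0.3]
0.135 0.1347 -0.2 [ 0.2 -0.1  0.3]
0.132 0.1319 0.6 [-0.4 -1.8  0.3]
0.129 0.1294 1.3 [-1.2 -1.6  0.8]
0.126 0.1262 2.1 [-2.  -1.  -0.3]
0.123 0.1229 2.9 [-2.7 -1.8 -1.5]
0.12 0.1196 2.4 [-2.3 -1.4 -1.6]
0.117 0.1165 1.9 [-1.9 -0.5 -0. ]
0.114 0.1135 2.3 [-2.2 -1.2 -0.7]
0.111 0.1106 2.9 [-2.8 -1.4 -0.8]
0.108 0.1076 1.4 [-1.3 -1.  -0.9]
0.105 0.1046 1.3 [-1.2 -1.  -0.9]
0.1035 0.1034 2.3 [-2.3 -0.7 -0.2]
0.102 0.1019 3.3 [-3.2 -1.7  0.2]
0.1005 0.1004 2.8 [-2.6 -2.2  0.2]
0.099 0.0988 2.4 [-2.2 -2.5 -0.3]
0.0975 0.0974 3.7 [-3.5 -1.5  0.1]
0.096 0.0959 3.3 [-3.2 -1.3 -0. ]
0.0945 0.095 5.9 [-5.7 -2.4  3.5]
0.093 0.095 10.0 [-9.8 -2.5  6.6]
0.0915 0.095 13.4 [-13.3  -2.3   9.3]
0.09 0.095 15.9 [-15.7  -2.1  12. ]
36.575
```

View pics/push.png

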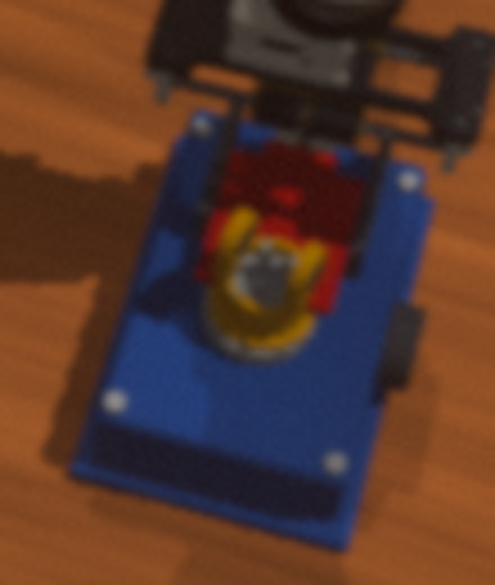

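The fork's prongs straddle the yoke. The hard stop came at 95 mm, which is 85 mm plus half the finger depth, so the fork is fully in. Back off and hand in.

```bash
python3 - <<'E'
from h import *
g=np.radians(5); S=np.array([SX,SY])-.14*np.array([np.cos(g),np.sin(g)])
env.servo_line([*S,.106],rate=.06); env.servo_line([*S,.24]); env.pause(.5)
print(F(),env.current_t()); print(ticket.finish_job())
E
```

```text
[-0.43061347  0.73547374  0.07630598] 39.15
the job is handed in; nothing more can be done
None
```

The yellow yoke is meshed and down on its seat (12.6 N pressing at the end), the red fork is pushed in to its hard stop, and I handed the job in at 39 s; no verdict came back.

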